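# Bring the bonbon canister to the refill mark, clamp it and hold its cap off

### The arm

A 7-joint arm with a two-finger parallel gripper is mounted at the origin on the work surface. World frame = base frame: x ahead of the robot, y to its left, z up, the work surface at z = 0. Lengths are in mm, angles in rad, forces in N, time in s.
With the tool pointing down it reaches from about 425 to 875 mm from the base axis. Payload 9.9 kg.
Tool frame: the origin (TCP) lies midway between the tips of the shut fingers; the grasp point (between the pads) lies r.grip_point_offset behind it (r.grip_point_offset is the distance from the TCP to the grasp point, in mm); z points along the fingers, y is the direction in which the jaws open and shut (so a half turn about z gives the same grasp; the last joint's range is limited). The gripper opens to 85 mm and grips with 20 to 120 N. Pads are 22 mm wide; open, the fingers measure 114 mm over their backs; the gripper's body (76 mm by 85 mm) begins 54 mm behind the grasp point. The pads swing forward as they close: fully open they stand 13 mm farther back than shut.
Start: joints at [1.194, 0.576, 0.025, 1.437, -0.015, 1.129, -0.057], TCP at [194.832, -646.273, 231.289] pointing down, gripper open.
Joint ranges: [-2.76, 2.76], [-0.34, 2.15], [-1.52, 1.57], [0.19, 2.46], [-1.09, 4.23], [0.17, 1.99], [-2.82, 2.82]. Speed limits (rad/s): [2.22, 2.22, 3.01, 3.01, 3.14, 3.14, 3.14].

### API

Orientations are given as a 3x3 rotation matrix whose columns are the frame's x, y, z axes.
In Python, from station import r, eyes, job gives the robot as it stands. The module is installed in compiled form; this text tells all that it offers.
- The arm moves only by the tool drive_tool, never from a script. Its argument "increments" is a list of rows, each a list of 4 numbers: the shift along the tool's x, y, z in m, then the turn about the tool's z in rad. In form: [[tx, ty, tz, spin], ...]. A call has 1 to 8 rows; each row is the pose to reach, as a shift and turn from the pose commanded when the call began, along the tool's axes at that moment; what a row does not reach only later rows make up. A row lasts 1/8 s, in which the tool goes at most 62.5 mm and 10.7 degrees, less where a joint would pass 70% of its speed; a pose out of reach is approached as far as the arm can. A call with a gripper value outside its range is refused whole. "claw" is the opening, from 0 (shut) to 1 (fully open), set as the call begins (left out, the last holds). The fingers move at their own pace and stop on an object; "force" is the grip in N (left out, the last holds). Time passes only in rows, so rows that repeat a pose let the fingers close. It gives the time, the measured TCP pose, the force and the opening at its end, in the units of the state.
- r.sense(): the state, without advancing time (a new reading comes with each control period).
- eyes.grab_frame(name): name is "scene" or "top" or "wrist"; returns a dict with "color" (384x512x3 uint8, red, green, blue), "camera_matrix" (3x3 intrinsics, pixels), "rvec" (rotation vector, rad) and "tvec" (3), from world to camera coordinates, as OpenCV has them. Camera axes: x right, y down, z forward; pixel columns grow to the right and rows downward; lengths in mm; the calibration is good to about 2 mm. A picture is of the moment at which its call begins. There is no depth.
- job.hand_in(): hands the job in, once; it reports no verdict.
The state is a dict: "time": time; "joint_positions": joint angles; "joint_velocities": joint speeds; "tau": joint torques, N m; "tcp_pos": TCP position; "tool_rot": TCP orientation; "contact_force": force on the tool from outside, world axes, zero at the start; "torque": the same for the moment, N m; "width": finger opening in mm.
Only numpy, scipy, OpenCV 4.12 (cv2) and the standard library are available. Lean on these libraries where they do the work, as an engineer would, in place of code of your own. Each camera call takes 0.05 s, during which the arm holds its last target. There are 200 camera calls.

### The job

Unlock the clamp lever on the canister's sliding carriage, slide the carriage along its rail until its pointer is in line with the pointed mark behind the rail, and swing the lever fully back to lock it there. Then take the canister's twist cap off - nobody knows which way it unscrews, so try one way and, if it comes up against a stop, the other - and lift it a few centimetres clear above the canister's mouth. Finish while still holding the cap there in the gripper, ready for the refill, and leave the other things on the counter undisturbed.

Things in the scene. Friction and masses are not known exactly. Their poses are not given: they have to be found in the camera images.
- rail: Fixed slide: aluminium rail 60 wide, 32 high, 500 mm long on a steel base plate 215 x 520 x 8 mm; end blocks stop the carriage. Origin on the counter under the rail's middle; y runs along the rail, x across it away from the robot, z up. It may be turned up to 0.12 rad about the vertical.
- carriage: Carriage sliding along the rail (same axes): dark plate 168 (x) x 200 (y) mm, top at 46 mm. Origin on the counter under the rail's centre line. At x = +30 mm stands a steel canister 88 mm across, shoulder at 124 mm, unable to turn; at x = -68, y = +70 a fixed fin; at x = -60, y = -50 the clamp lever's pivot. Unlocked it slides with about 2.5 N; locked it holds over 40 N.
- fin_top (a point): Top centre of the fixed fin by which the carriage is slid: 44 mm along the carriage's x, 12 mm thick along its y, rising 50 mm above the plate, top at 96 mm. Axes as the carriage.
- index_tip (a point): Tip of the carriage's own small steel pointer at the middle of its far (+x) edge, 50 mm above the counter. Axes as the carriage.
- mark_tip (a point): Tip of the refill mark: a fixed dark post 14 x 24 x 54 mm behind the rail with a small steel blade at 50 mm height pointing towards the rail (-x of the mark). Same axes as the rail. The carriage is at the mark when index_tip and mark_tip have the same y along the rail; the tips then almost touch.
- clamp (a joint): Angle of the clamp lever (rad) about its upright pivot: 0 = locked (arm along the rail, to the carriage's -y); it opens clockwise seen from above to 1.57 (arm pointing to the robot, -x), end stop 1.6. Its brake pad presses on the rail below 0.3. It turns with about 0.22 N m, up to 0.45 where the pad presses, and stays where left.
- clamp_pivot (a point): On the pivot axis of the clamp lever, at the top of the lever's hub, 69 mm above the counter. Its -y axis points along the lever's arm to the knob (it turns with the lever).
- clamp_knob (a point): Top centre of the lever's upright round knob, 18 mm across, 60 mm from the pivot axis, top at 110 mm; it stands free for 41 mm above the arm (arm's top at 68 mm) and does not spin on the lever.
- mouth (a point): Centre of the canister's open mouth (rim of a neck 41 mm across), 146 mm above the counter, on the cap's axis. Axes as the carriage.
- cap: Black twist cap 68 mm across, 24 high, with an upright grip bar on top: 52 mm along its x, 14 thick along its y, 30 high. Origin at the centre of its lower edge; closed, the mouth's rim is 19 mm above it, bar along the carriage's x within 0.1 rad. Angles from there: one way (hidden, differs each time) it turns freely to a stop at 1.2 rad and lifts off from 0.95 on; the other way it stops at 0.23.
- bar_top (a point): Top centre of the cap's grip bar (54 mm above the cap's origin). Axes as the cap.
- sample_round: White display block 56 x 56 x 38 mm with a card and a round bonbon on it, a bystander that stands loose on the counter; to be left alone. Origin at its underside.
- sample_square: White display block 56 x 56 x 38 mm with a card and a square bonbon on it, a bystander that stands loose on the counter; to be left alone. Origin at its underside.
- gift_box: Dark gift box 100 x 150 x 50 mm, a bystander that stands loose on the counter; to be left alone. Origin at its underside.
- sugar_jar: Glass jar 72 mm across, 110 mm high, a bystander that stands loose on the counter; to be left alone. Origin at its underside.
- tasting_bowl: White bowl 100 mm across, 45 mm high, a bystander that stands loose on the counter; to be left alone. Origin at its underside.
- bonbon_tray: Clear tray 120 x 120 mm with bonbons, 22 mm high, a bystander that stands loose on the counter; to be left alone. Origin at its underside.
Not all that is in view belongs to the job. Of the things shaped like the cap, the black one is meant.

How it is judged (in metres and radians):
On the way, in this order (a step that is already met when the one before it is completed fails the run):
1. the clamp lever is swung open (value of joint clamp above 0.7 rad), for 0.1 s.
2. with the lever open the carriage's pointer stands in line with the mark (y of index_tip in the frame of mark_tip between -0.008 and 0.008 m and value of joint clamp above 0.4 rad), for 0.2 s.
3. the lever is locked again with the carriage at the mark (y of index_tip in the frame of mark_tip between -0.008 and 0.008 m and value of joint clamp below 0.2 rad), for 0.2 s.
4. the cap is off the canister's neck, carried by the fingers (z of cap in the frame of mouth above 0.025 m and contact force between cap and the fingers above 1 N and contact force between cap and carriage below 0.05 N), for 0.2 s.
At the end, for the whole second after the job is handed in: The fingers hold the cap still (over 1 N, under 30 mm/s), its lower edge 25 mm or more above the mouth and within 100 mm of it sideways, touching neither canister nor carriage; the pointer is within 8 mm of the mark along the rail and the lever locked (below 0.2 rad) (all of step 3 and all of step 4 and horizontal distance between cap and mouth below 0.1 m and linear speed of cap below 0.03 m/s); the arm keeps its last pose, push and grip.
It fails at once if a bystander is shifted by more than 40 mm (distance of any of sample_round, sample_square, gift_box, sugar_jar, tasting_bowl, bonbon_tray from where it was at the start of the episode above 0.04 m).
It also fails if it takes over 72 s, if anything falls off the work surface, if the arm or the gripper's body presses on something with over 40 N, if the wrist force passes 120 N, or if a joint passes its speed limit or range.

## Working session

There is one attempt and no reset: what is moved stays moved. The work goes in short steps, Python scripts to look and compute and a tool call to move; the robot and the scene stay as the last step left them, time stands still between calls to the robot, and variables do not carry over. Pictures are saved under pics/ and viewed, about 8 in all and at most 12, crops included, and the job is handed in when it is done.

Besides the shell and the picture viewer there is one more tool, called after ">>>" by a JSON object that holds its "name" and its "arguments". drive_tool: Moves the arm, as the interface text tells. Its arguments: {"type":"object","properties":{"increments":{"type":"array","items":{"type":"array","items":{"type":"number"}}},"claw":{"type":"number"},"force":{"type":"number"}},"required":["increments"]}

```bash
mkdir -p pics
cat > h.py <<'E'
import numpy as np, cv2
from station import r, eyes, job
def grab(n):
    f=eyes.grab_frame(n); f['R']=cv2.Rodrigues(np.array(f['rvec'],float))[0]; f['t']=np.array(f['tvec'],float).ravel(); f['K']=np.array(f['camera_matrix'],float); return f
def save(f,n,s=1.5,crop=None):
    im=f['color'][:,:,::-1]
    if crop: x0,y0,x1,y1=crop; im=im[y0:y1,x0:x1]
    cv2.imwrite('pics/'+n,cv2.resize(im,None,fx=s,fy=s,interpolation=cv2.INTER_CUBIC))
def ray(f,u,v,z):
    d=f['R'].T@np.linalg.inv(f['K'])@np.array([u,v,1.]); c=-f['R'].T@f['t']
    return c+d*(z-c[2])/d[2]
def proj(f,p):
    q=f['K']@(f['R']@np.array(p,float)+f['t']); return q[:2]/q[2]
E
python3 - <<'E'
from h import *
import pickle
for n in ('top','scene'):
    f=grab(n); save(f,n+'0.png'); pickle.dump(f,open(n+'0.pkl','wb')); print(n,-f['R'].T@f['t'],f['K'][0,0])
s=r.sense(); print(s, r.grip_point_offset)
E
```

```text
top [ 379.49240711  -12.53863313 1376.49933309] 471.93536112039254
scene [1326.18639654 -650.72244181  760.52608124] 385.9890240973388
{'time': 0.1, 'joint_positions': array([ 1.19422831,  0.57644848,  0.02482183,  1.43780851, -0.01498734,
        1.12901041, -0.05651437]), 'joint_velocities': array([-0.00036341, -0.00166117,  0.00035219, -0.00241907, -0.00019215,
        0.00038957, -0.00240034]), 'tau': array([ 4.39199328e-03, -7.67308474e+01,  2.25705117e+00, -2.86608803e+01,
        1.57259504e-02,  8.52261612e-03,  9.20965704e-08]), 'tcp_pos': array([ 194.70892387, -645.8876683 ,  230.53348623]), 'tool_rot': array([[ 9.57435633e-01,  2.88646425e-01, -5.00210790e-04],
       [ 2.88646849e-01, -9.57434606e-01,  1.40411762e-03],
       [-7.36255887e-05, -1.48873651e-03, -9.99998889e-01]]), 'contact_force': array([ 0.00654345, -0.04964326, -0.07664828]), 'torque': array([-0.01728305,  0.01458659,  0.03198244]), 'width': 85.3950540081531} 18.700000000000003
```

View pics/top0.png

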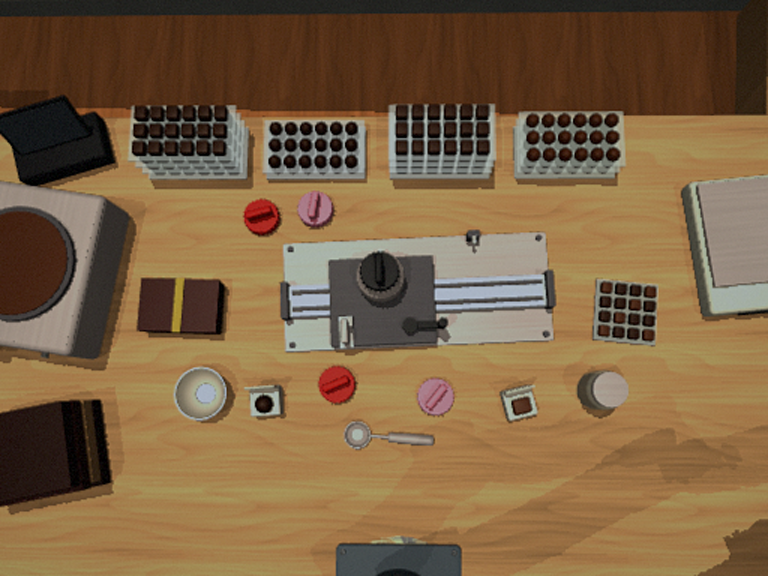

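View pics/scene0.png

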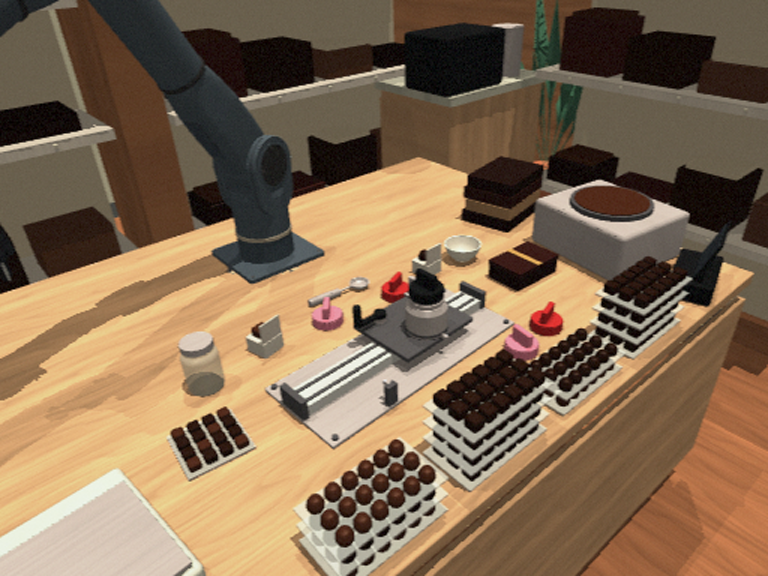

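Run:
```python
from h import *
import pickle
f=pickle.load(open('top0.pkl','rb')); save(f,'top0c.png',4,(185,145,375,240))
```

```text
(no output)
```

View pics/top0c.png

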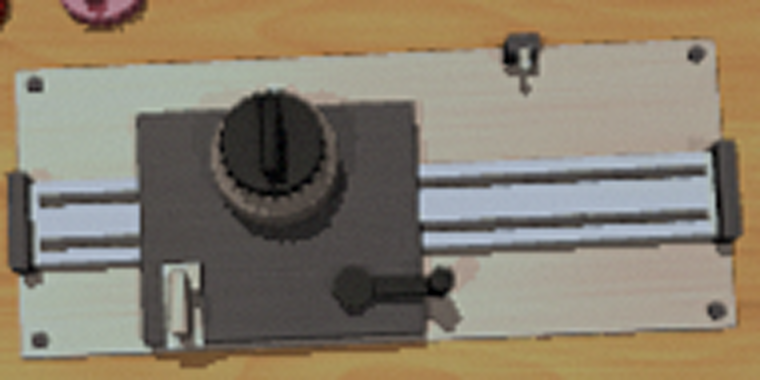

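Run:
```python
from h import *
import pickle
f=pickle.load(open('top0.pkl','rb'))
P=lambda u,v,z: ray(f,185+(u+.5)/4-.5,145+(v+.5)/4-.5,z)
pl=np.array([P(*q,8) for q in [(17,72),(713,40),(735,325),(22,355)]])
ca=np.array([P(*q,46) for q in [(137,115),(415,101),(424,338),(147,346)]])
for n,a in(('plate',pl),('car',ca)):
    c=a.mean(0); rect=cv2.minAreaRect(a[:,:2].astype(np.float32)); print(n,a[:,:2].round(1).tolist(),c.round(1),rect)
    e=(a[0]-a[1]+a[3]-a[2]); print('yaw',np.arctan2(-e[0],e[1]))
for n,q in dict(bar=(272,137,181),bar0=(272,95,181),bar1=(274,180,181),knob=(441,281,110),piv=(355,290,69),fin=(180,300,96),marktip=(524,72,50),markpost=(521,50,54)).items(): print(n,P(*q).round(1))
```

```text
plate [[685.9, 228.6], [709.9, -287.7], [498.8, -297.1], [475.6, 219.0]] [592.6 -34.3   8. ] ((592.76611328125, -34.26507568359375), (211.33055114746094, 516.8759765625), 2.5711135864257812)
yaw 0.04569072890730634
car [[645.7, 134.3], [656.0, -65.6], [485.7, -71.1], [479.6, 124.2]] [566.7  30.5  46. ] ((565.80126953125, 29.974884033203125), (170.26634216308594, 200.21273803710938), 2.942371368408203)
yaw 0.04164236439774405
bar [604.2  31.9 181. ]
bar0 [631.9  32.1 181. ]
bar1 [576.1  30.5 181. ]
knob [519.  -79.9 110. ]
piv [517.1 -22.3  69. ]
fin [507.2  97.1  96. ]
marktip [ 676.3 -143.7   50. ]
markpost [ 691.6 -141.3   54. ]
```

>>> {"name": "drive_tool", "arguments": {"increments": [[0.04,-0.04,0,0],[0.09,-0.085,0,0],[0.14,-0.13,0,0],[0.185,-0.175,0,0],[0.23,-0.22,0,0],[0.275,-0.26,0,0],[0.31,-0.29,0,0],[0.32,-0.3,0,0]], "claw": 1, "force": 60}}

```text
time: 1.1
tcp_pos: [416.5, -263.1, 231.2]
tool_rot: [[0.956, 0.294, 0.0], [0.294, -0.956, 0.001], [0.001, -0.001, -1.0]]
contact_force: [0.2, -0.8, 0.5]
width: 85.2
```

```bash
cat >> h.py <<'E'
def goal(x,y,z,ang):
    s=r.sense(); R=np.array(s['tool_rot']); d=R.T@(np.array([x,y,z])-s['tcp_pos'])
    a=np.arctan2(R[1,0],R[0,0]); sp=-((ang-a+np.pi)%(2*np.pi)-np.pi)
    print('tcp',np.round(s['tcp_pos'],1),'ang',round(a,3),'F',np.round(s['contact_force'],1),'w',round(s['width'],1),'q7',round(s['joint_positions'][6],2),'t',round(s['time'],1))
    print('delta m',np.round(d/1000,4),'spin',round(sp,3))
E
python3 -c "
from h import *
goal(519.5,-81,230,0.045+1.571)"
```

```text
tcp [ 416.5 -263.1  231.2] ang 0.299 F [ 0.2 -0.8  0.5] w 85.2 q7 -0.83 t 1.1
delta m [ 0.152  -0.1437  0.0015] spin -1.317
```

>>> {"name": "drive_tool", "arguments": {"increments": [[0.025,-0.024,0,-0.17],[0.055,-0.05,0,-0.35],[0.085,-0.08,0,-0.53],[0.11,-0.105,0,-0.7],[0.13,-0.125,0,-0.88],[0.145,-0.135,0,-1.05],[0.152,-0.144,0,-1.2],[0.152,-0.144,0,-1.317]]}}

```text
time: 2.1
tcp_pos: [518.6, -85.0, 231.0]
tool_rot: [[-0.044, 0.999, -0.001], [0.999, 0.044, 0.0], [0.0, -0.001, -1.0]]
contact_force: [-1.1, 0.1, -0.2]
width: 85.4
```

```bash
python3 -c "
from h import *
goal(519.5,-81,230,0.045+1.571)
f=grab('wrist'); save(f,'w1.png'); print(-f['R'].T@f['t'],f['R'])
import pickle; pickle.dump(f,open('w1.pkl','wb'))
for p in [(519.5,-81,110),(676.3,-143.7,50),(517,-22.3,69)]: print(proj(f,p)*1.5)"
```

```text
tcp [518.6 -85.  231. ] ang 1.614 F [-1.1  0.1 -0.2] w 85.4 q7 -0.08 t 2.1
delta m [0.0039 0.001  0.001 ] spin -0.002
[515.7797749  -14.56079657 373.09483149] [[ 9.99040208e-01  4.37951967e-02 -8.01988896e-04]
 [ 4.22672712e-02 -9.59057572e-01  2.80039376e-01]
 [ 1.14952260e-02 -2.79804494e-01 -9.59988179e-01]]
[379.21248218 265.52563588]
[575.08587869 332.75144888]
[379.24278379 164.34400116]
```

View pics/w1.png

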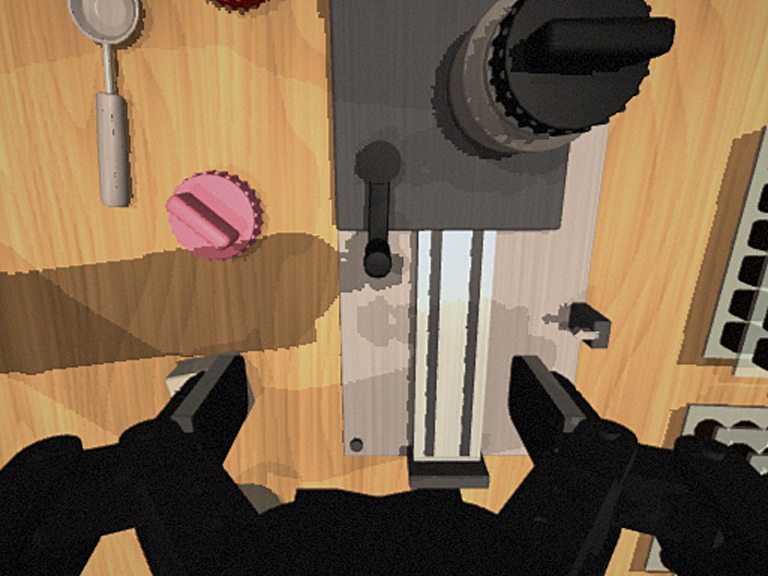

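```bash
python3 -c "
from h import *
import pickle
f=pickle.load(open('w1.pkl','rb'));g=pickle.load(open('top0.pkl','rb'))
for n,q in dict(knob=(378,261,110),piv=(378,161,69),post=(590,330,54),blade=(575,318,50),c=(562,229,46),c2=(338,229,46)).items(): print(n,ray(f,q[0]/1.5,q[1]/1.5,q[2]).round(1))
print('sq',ray(g,521/1.5,406/1.5,38),ray(g,503/1.5,391/1.5,60), 'jar',ray(g,608/1.5,388/1.5,110))
"
```

```text
knob [518.6 -78.2 110. ]
piv [516.1 -20.2  69. ]
post [ 685.4 -139.3   54. ]
blade [ 674.2 -131.4   50. ]
c [654.6 -63.3  46. ]
c2 [488.6 -70.6  46. ]
sq [ 371.11282839 -228.48785554   38.        ] [ 398.22088166 -192.73931307   60.        ] jar [ 403.51517152 -370.16625781  110.        ]
```

>>> {"name": "drive_tool", "arguments": {"increments": [[0.003,0.001,0.02,0],[0.005,0.001,0.05,0],[0.005,0.001,0.085,0],[0.005,0.001,0.115,0],[0.005,0.001,0.14,0],[0.005,0.001,0.154,0],[0.005,0.001,0.154,0],[0.005,0.001,0.154,0]]}}

```text
time: 3.15
tcp_pos: [519.9, -80.1, 78.0]
tool_rot: [[-0.038, 0.999, 0.001], [0.999, 0.038, -0.0], [-0.0, 0.001, -1.0]]
contact_force: [0.3, -0.3, 0.7]
width: 85.7
```

>>> {"name": "drive_tool", "arguments": {"increments": [[0,0,0,0],[0,0,0,0],[0,0,0,0],[0,0,0,0],[0,0,0,0],[0,0,0,0]], "claw": 0, "force": 40}}

```text
time: 3.9
tcp_pos: [519.0, -80.1, 77.5]
tool_rot: [[-0.039, 0.999, -0.001], [0.999, 0.039, -0.0], [-0.0, -0.001, -1.0]]
contact_force: [-2.8, -1.1, 5.0]
width: 17.1
```

>>> {"name": "drive_tool", "arguments": {"increments": [[0.0007,-0.009,0,0.15],[0.0027,-0.0177,0,0.3],[0.006,-0.0261,0,0.45],[0.0105,-0.0339,0,0.6],[0.0161,-0.0409,0,0.75],[0.0227,-0.047,0,0.9],[0.0301,-0.052,0,1.05],[0.0383,-0.0559,0,1.2]]}}

```text
time: 4.9
tcp_pos: [462.1, -43.8, 77.6]
tool_rot: [[0.919, 0.394, 0.001], [0.394, -0.919, -0.0], [0.001, 0.001, -1.0]]
contact_force: [0.4, -0.9, 0.7]
width: 16.7
```

>>> {"name": "drive_tool", "arguments": {"increments": [[0.0007,-0.009,0,0.15],[0.0027,-0.0177,0,0.3],[0.0027,-0.0177,0,0.3]]}}

```text
time: 5.28
tcp_pos: [457.5, -25.7, 77.5]
tool_rot: [[0.994, 0.112, 0.0], [0.112, -0.994, 0.0], [0.0, -0.0, -1.0]]
contact_force: [-1.1, 1.9, 5.0]
width: 16.4
```

>>> {"name": "drive_tool", "arguments": {"increments": [[0,0,0,0],[0,0,0,0],[0,0,0,0],[0,0,0,0],[0,0,0,0],[0,0,-0.05,0],[0,0,-0.1,0],[0,0,-0.12,0]], "claw": 1}}

```text
time: 6.28
tcp_pos: [458.4, -26.6, 199.9]
tool_rot: [[0.994, 0.11, 0.004], [0.11, -0.994, 0.0], [0.004, 0.0, -1.0]]
contact_force: [0.1, 0.1, 0.4]
width: 85.4
```

```bash
python3 -c "
from h import *
goal(502,97,130,0.045)
f=grab('wrist'); save(f,'w2.png'); 
import pickle; pickle.dump(f,open('w2.pkl','wb')); pickle.dump(grab('top'),open('top2.pkl','wb'))"
```

```text
tcp [458.4 -26.6 199.9] ang 0.11 F [0.1 0.1 0.4] w 85.4 q7 -1.44 t 6.3
delta m [ 0.0566 -0.1181  0.0701] spin 0.065
```

View pics/w2.png

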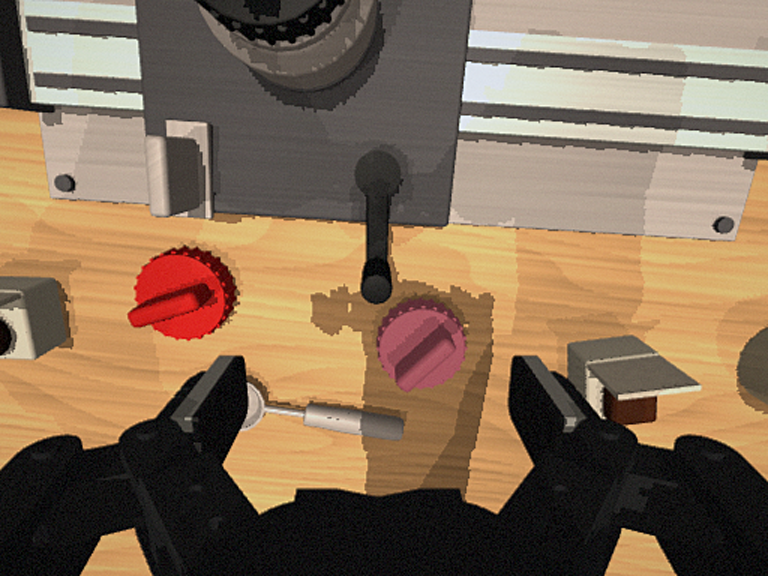

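```bash
python3 -c "
from h import *
import pickle
f=pickle.load(open('w2.pkl','rb'));
p=ray(f,159/1.5,176/1.5,96);print(p)
for q in [(148,138),(167,138),(151,215),(174,212)]: print(ray(f,q[0]/1.5,q[1]/1.5,96).round(1))
goal(p[0]+0,p[1],p[2],0.045)
f=pickle.load(open('top2.pkl','rb')); save(f,'top2c.png',4,(185,145,375,240))"
```

```text
[504.3223987   96.62995908  96.        ]
[523.4 101.9  96. ]
[524.5  91.9  96. ]
[482.6 101.6  96. ]
[485.7  88.9  96. ]
tcp [458.7 -26.5 199.5] ang 0.11 F [-0.2  0.4 -0.3] w 85.5 q7 -1.44 t 6.4
delta m [ 0.0584 -0.1174  0.1037] spin 0.065
```

View pics/top2c.png

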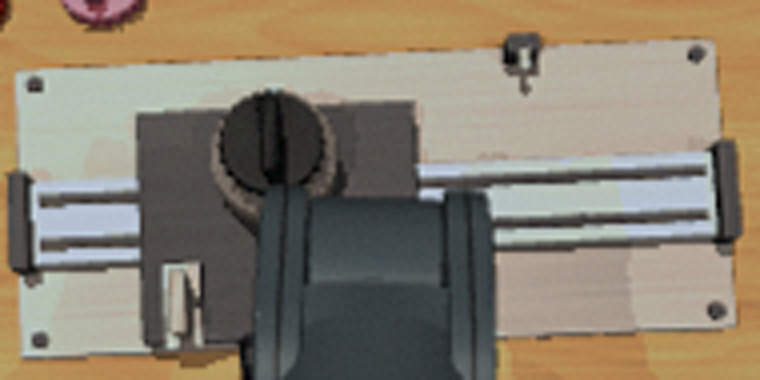

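>>> {"name": "drive_tool", "arguments": {"increments": [[0.015,-0.035,0,0.03],[0.03,-0.075,0,0.065],[0.045,-0.105,0.01,0.065],[0.0515,-0.118,0.03,0.065],[0.0515,-0.118,0.07,0.065],[0.0515,-0.118,0.11,0.065],[0.0515,-0.118,0.132,0.065],[0.0515,-0.118,0.132,0.065]]}}

```text
time: 7.38
tcp_pos: [494.1, 96.0, 63.3]
tool_rot: [[0.999, 0.045, -0.004], [0.045, -0.999, -0.001], [-0.005, 0.001, -1.0]]
contact_force: [-0.0, -0.2, 0.2]
width: 85.3
```

>>> {"name": "drive_tool", "arguments": {"increments": [[0,0,0,0],[0,0,0,0],[0,0,0,0],[0,0,0,0],[0,0,0,0],[0,0,0,0]], "claw": 0, "force": 30}}

```text
time: 8.12
tcp_pos: [496.0, 96.8, 65.9]
tool_rot: [[0.999, 0.045, 0.001], [0.045, -0.999, 0.001], [0.001, -0.001, -1.0]]
contact_force: [-2.1, 0.8, 6.2]
width: 11.5
```

```bash
python3 -c "
from h import *
goal(497.5+8,97-178,67,0.045)"
```

```text
tcp [496.   96.8  65.9] ang 0.045 F [-2.1  0.8  6.2] w 11.5 q7 -1.71 t 8.1
delta m [ 0.0014  0.1781 -0.0012] spin 0.0
```

>>> {"name": "drive_tool", "arguments": {"increments": [[0,0.012,0,0],[0,0.035,0,0],[0,0.06,0,0],[0,0.085,0,0],[0,0.11,0,0],[0,0.135,0,0],[0,0.155,0,0],[0,0.165,0,0]]}}

```text
time: 9.12
tcp_pos: [503.9, -69.3, 65.9]
tool_rot: [[0.999, 0.044, 0.002], [0.044, -0.999, -0.0], [0.002, 0.0, -1.0]]
contact_force: [0.3, 3.9, 7.6]
width: 11.7
```

>>> {"name": "drive_tool", "arguments": {"increments": [[0,0,0,0],[0,0,0,0]]}}

```text
time: 9.38
tcp_pos: [503.8, -68.8, 65.9]
tool_rot: [[0.999, 0.044, 0.002], [0.044, -0.999, -0.0], [0.002, 0.001, -1.0]]
contact_force: [1.0, -3.3, 7.4]
width: 11.3
```

```bash
python3 -c "
from h import *
import pickle
goal(497.5+8,97-178,67,0.045)
a=grab('scene');b=grab('top');w=grab('wrist')
for n,f in (('s',a),('t',b),('w',w)):
  pickle.dump(f,open(n+'3.pkl','wb'))
ps=proj(a,(680,-143,50)).astype(int);pt=proj(b,(680,-143,50)).astype(int);print(ps,pt,proj(w,(680,-143,50)))
def c(f,p,s,h): return cv2.resize(f['color'][p[1]-h:p[1]+h,p[0]-h:p[0]+h,::-1],None,fx=s,fy=s,interpolation=cv2.INTER_CUBIC)
cv2.imwrite('pics/m3.png',np.hstack([c(a,ps,8,24),c(b,pt,8,24)]))
print(ps-24,pt-24)"
```

```text
tcp [503.8 -68.8  65.9] ang 0.044 F [ 1.  -3.3  7.4] w 11.3 q7 -1.43 t 9.4
delta m [ 0.0012  0.0123 -0.0011] spin -0.001
[256 253] [315 161] [ 446.80474246 -151.49422121]
[232 229] [291 137]
```

View pics/m3.png

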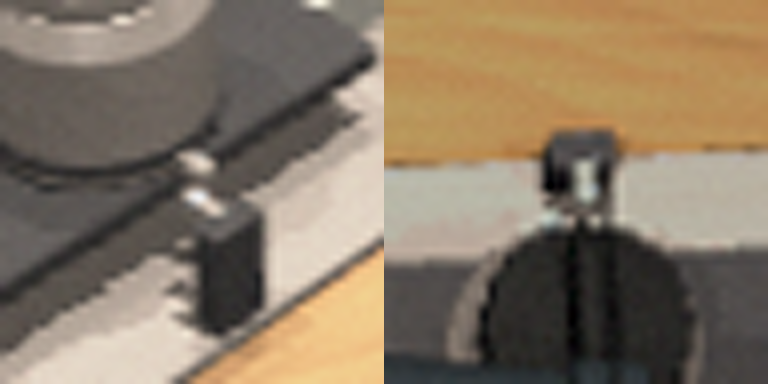

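```bash
python3 -c "
from h import *
import pickle
a=pickle.load(open('s3.pkl','rb'));b=pickle.load(open('t3.pkl','rb'))
X=np.array([.999,.045]);Y=np.array([-.045,.999])
def S(u,v): return ray(a,232+(u+.5)/8-.5,229+(v+.5)/8-.5,50)
def T(u,v): return ray(b,291+(u-384+.5)/8-.5,137+(v+.5)/8-.5,50)
for n,p in dict(s_mark=S(186,192),s_markbase=S(222,212),s_idx=S(214,168),s_idxc=S(196,160),s_base=S(180,152),t_mark=T(582,212),t_base=T(588,165),t_idx=T(555,213)).items():
  print(n,p[:2].round(1),'rail',(X@p[:2]).round(1),(Y@p[:2]).round(1))
# post & pointers by brightness: enlarged
def c(f,x,y,h,s): return cv2.resize(f['color'][y-h:y+h,x-h:x+h,::-1],None,fx=s,fy=s,interpolation=cv2.INTER_NEAREST)
cv2.imwrite('pics/m3b.png',np.hstack([c(a,257,251,8,24),c(b,314,161,8,24)]))
"
```

```text
s_mark [ 672.9 -142.2] rail 665.9 -172.3
s_markbase [ 689.5 -139.8] rail 682.6 -170.7
s_idx [ 669.8 -126.7] rail 663.5 -156.7
s_idxc [ 662.2 -128.5] rail 655.7 -158.2
s_base [ 654.9 -129.9] rail 648.4 -159.2
t_mark [ 675.1 -142.7] rail 668.0 -173.0
t_base [ 692.3 -145.1] rail 685.1 -176.1
t_idx [ 674.7 -133.1] rail 668.0 -163.3
```

View pics/m3b.png

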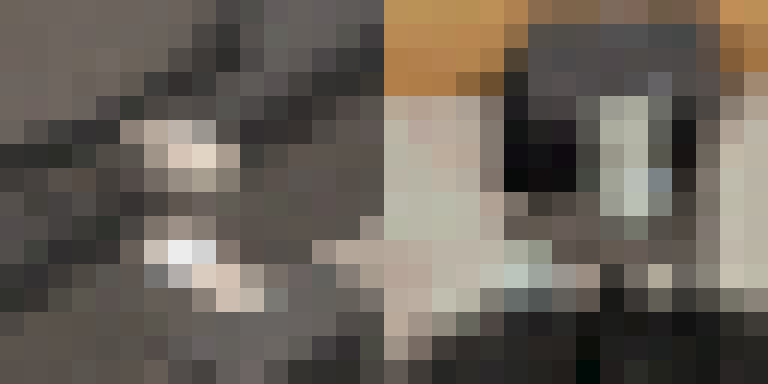

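>>> {"name": "drive_tool", "arguments": {"increments": [[0,0.004,0,0],[0,0.009,0,0],[0,0.0125,0,0],[0,0.0125,0,0],[0,0.0125,0,0]]}}

```text
time: 10.15
tcp_pos: [504.4, -80.6, 65.9]
tool_rot: [[0.999, 0.045, 0.002], [0.045, -0.999, -0.0], [0.002, 0.0, -1.0]]
contact_force: [0.8, -0.3, 7.4]
width: 11.4
```

```bash
python3 -c "
from h import *
import pickle
goal(497.5+8,97-178,67,0.045)
a=grab('scene');b=grab('top')
pickle.dump(a,open('s4.pkl','wb'));pickle.dump(b,open('t4.pkl','wb'))
def c(f,x,y,h,s): return cv2.resize(f['color'][y-h:y+h,x-h:x+h,::-1],None,fx=s,fy=s,interpolation=cv2.INTER_NEAREST)
cv2.imwrite('pics/m4.png',np.hstack([c(a,257,251,8,24),c(b,314,161,8,24)]))
"
```

```text
tcp [504.4 -80.6  65.9] ang 0.045 F [ 0.8 -0.3  7.4] w 11.4 q7 -1.41 t 10.2
delta m [ 0.0011  0.0004 -0.0011] spin 0.0
```

View pics/m4.png

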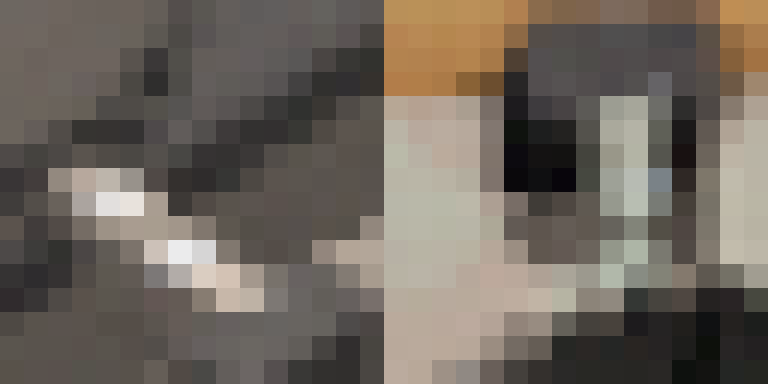

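>>> {"name": "drive_tool", "arguments": {"increments": [[0,0,0,0],[0,0,0,0],[0,0,0,0],[0,0,0,0],[0,0,0,0],[0,0,-0.03,0],[0,0,-0.07,0],[0,0,-0.08,0]], "claw": 1}}

```text
time: 11.25
tcp_pos: [504.8, -81.1, 147.5]
tool_rot: [[0.999, 0.045, 0.004], [0.045, -0.999, -0.0], [0.004, 0.0, -1.0]]
contact_force: [0.9, 0.2, 0.3]
width: 85.6
```

```bash
python3 -c "
from h import *
goal(466,-203.3,77.5,0.11)"
```

```text
tcp [504.8 -81.1 147.5] ang 0.045 F [0.9 0.2 0.3] w 85.6 q7 -1.41 t 11.2
delta m [-0.0444  0.1203  0.0698] spin -0.065
```

>>> {"name": "drive_tool", "arguments": {"increments": [[-0.015,0.03,0,-0.03],[-0.03,0.07,0,-0.065],[-0.04,0.105,0,-0.065],[-0.0444,0.12,0.005,-0.065],[-0.0444,0.12,0.03,-0.065],[-0.0444,0.12,0.055,-0.065],[-0.0444,0.12,0.07,-0.065],[-0.0444,0.12,0.07,-0.065]]}}

```text
time: 12.25
tcp_pos: [464.2, -202.0, 74.2]
tool_rot: [[0.994, 0.11, -0.002], [0.11, -0.994, 0.001], [-0.002, -0.001, -1.0]]
contact_force: [-0.2, 0.5, 0.1]
width: 85.5
```

>>> {"name": "drive_tool", "arguments": {"increments": [[0,0,0,0],[0,0,0,0],[0,0,0,0],[0,0,0,0],[0,0,0,0],[0,0,0,0]], "claw": 0, "force": 40}}

```text
time: 13.0
tcp_pos: [464.9, -203.1, 75.8]
tool_rot: [[0.994, 0.109, 0.001], [0.109, -0.994, -0.0], [0.001, 0.001, -1.0]]
contact_force: [-1.3, -0.7, 6.1]
width: 17.3
```

>>> {"name": "drive_tool", "arguments": {"increments": [[0,0,0,0],[0.0007,0.009,0,-0.15],[0.0027,0.0177,0,-0.3],[0.006,0.0261,0,-0.45],[0.0105,0.0339,0,-0.6],[0.0161,0.0409,0,-0.75],[0.0227,0.047,0,-0.9],[0.0227,0.047,0,-0.9]], "force": 100}}

```text
time: 14.0
tcp_pos: [491.8, -248.8, 76.0]
tool_rot: [[0.531, 0.847, -0.001], [0.847, -0.531, -0.002], [-0.002, 0.0, -1.0]]
contact_force: [-4.1, -2.9, 10.1]
width: 16.0
```

```bash
python3 -c "
from h import *
import pickle
goal(497.5+8,97-178,67,0.045)
a=grab('scene');b=grab('top')
a4=pickle.load(open('s4.pkl','rb'));b4=pickle.load(open('t4.pkl','rb'))
# carriage shift: match canister+index patch between s4 and now (sub-pixel)
for n,o,f,p in(('scene',a4,a,(257,251)),('top',b4,b,(314,161))):
  q=proj(f,(610,-145,140)).astype(int); 
  g0=cv2.cvtColor(o['color'],cv2.COLOR_RGB2GRAY);g1=cv2.cvtColor(f['color'],cv2.COLOR_RGB2GRAY)
  A=np.float32(g0[q[1]-16:q[1]+16,q[0]-16:q[0]+16]);B=np.float32(g1[q[1]-16:q[1]+16,q[0]-16:q[0]+16]);print(n,cv2.phaseCorrelate(A,B,cv2.createHanningWindow((32,32),cv2.CV_32F)))
def c(f,x,y,h,s): return cv2.resize(f['color'][y-h:y+h,x-h:x+h,::-1],None,fx=s,fy=s,interpolation=cv2.INTER_NEAREST)
cv2.imwrite('pics/m5.png',np.hstack([c(a,257,251,8,24),c(b,314,161,8,24)]))
"
```

```text
tcp [ 491.8 -248.8   76. ] ang 1.01 F [-4.1 -2.9 10.1] w 16.0 q7 -0.39 t 14.0
delta m [ 0.1495 -0.0776  0.0087] spin 0.965
scene ((-0.09538342487158857, -0.46404274264054735), 0.6629507169127464)
top ((-0.5500281471485913, -0.12893135063480443), 0.48125220416113734)
```

View pics/m5.png

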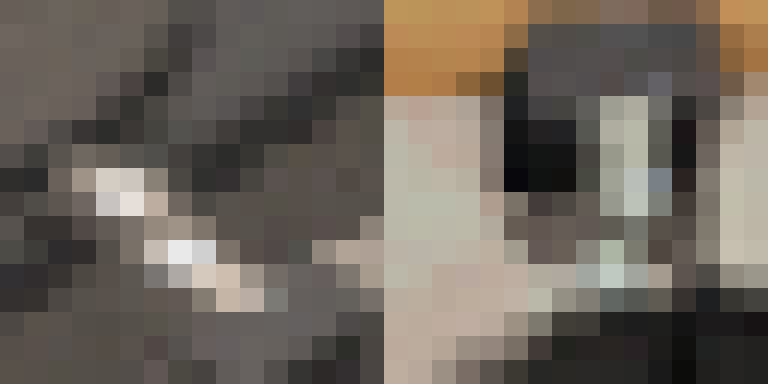

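>>> {"name": "drive_tool", "arguments": {"increments": [[0.0007,0.009,0,-0.15],[0.0027,0.0177,0,-0.3],[0.006,0.0261,0,-0.45],[0.0105,0.0339,0,-0.6],[0.0105,0.0345,0,-0.61],[0.0105,0.0345,0,-0.61]]}}

```text
time: 14.85
tcp_pos: [526.3, -258.0, 76.0]
tool_rot: [[-0.048, 0.999, -0.001], [0.999, 0.048, -0.002], [-0.002, -0.001, -1.0]]
contact_force: [-4.9, -3.6, 8.7]
width: 15.6
```

>>> {"name": "drive_tool", "arguments": {"increments": [[0,0,0,0],[0,0,0,0],[0,0,0,0],[0,0,0,0],[0,0,0,0],[0,0,-0.05,0],[0,0,-0.1,0],[0,0,-0.16,0]], "claw": 1}}

```text
time: 15.85
tcp_pos: [526.6, -256.2, 236.4]
tool_rot: [[-0.049, 0.999, -0.001], [0.999, 0.049, 0.001], [0.001, -0.001, -1.0]]
contact_force: [1.3, -1.8, 0.3]
width: 85.6
```

```bash
python3 -c "
from h import *
import pickle
goal(612,-145.5,230,0.045)
a=grab('scene');b=grab('top');w=grab('wrist');pickle.dump(w,open('w6.pkl','wb'));pickle.dump(b,open('t6.pkl','wb'))
def c(f,x,y,h,s): return cv2.resize(f['color'][y-h:y+h,x-h:x+h,::-1],None,fx=s,fy=s,interpolation=cv2.INTER_NEAREST)
W=cv2.resize(w['color'][:,:,::-1],None,fx=.75,fy=.75,interpolation=cv2.INTER_AREA)
B=c(b,300,190,36,4);M=np.hstack([c(a,257,251,8,18),c(b,314,161,8,18)])
cv2.imwrite('pics/m6.png',np.vstack([np.hstack([W,np.zeros((288,288,3),np.uint8)+B]),np.hstack([M,np.zeros((288,672-M.shape[1],3),np.uint8)])]))
"
```

```text
tcp [ 526.6 -256.2  236.4] ang 1.62 F [ 1.3 -1.8  0.3] w 85.6 q7 0.18 t 15.8
delta m [0.1064 0.0907 0.0064] spin 1.575
```

View pics/m6.png

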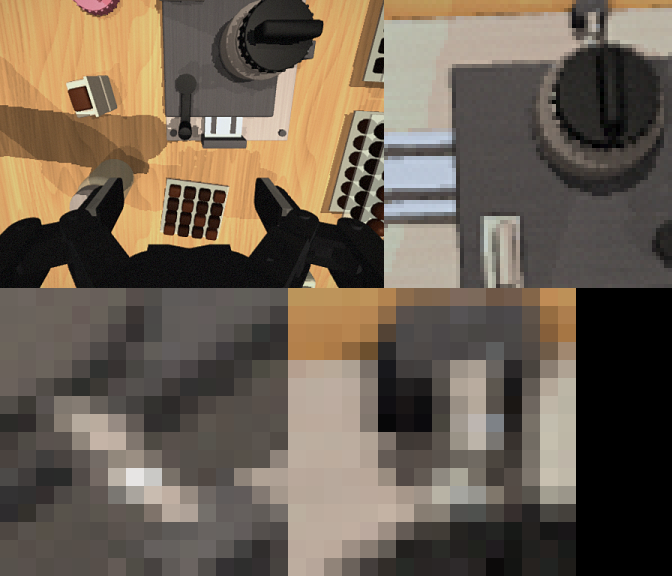

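```bash
python3 -c "
from h import *
import pickle
b=pickle.load(open('t6.pkl','rb'));w=pickle.load(open('w6.pkl','rb'))
T=lambda u,v:ray(b,264+(u-384)/4-.5,154+v/4-.5,181).round(1)
print(T(609,92),T(606,52),T(613,135))
W=lambda u,v:ray(w,u/.75,v/.75,181).round(1)
print(W(293,33),W(262,36),W(322,28))
"
```

```text
[ 610.5 -140.8  181. ] [ 636.8 -139.2  181. ] [ 582.5 -142.9  181. ]
[ 612.8 -148.   181. ] [ 587.2 -151.6  181. ] [ 636.3 -143.   181. ]
```

>>> {"name": "drive_tool", "arguments": {"increments": [[0.01,0.008,0,0.15],[0.03,0.025,0,0.33],[0.05,0.04,0,0.51],[0.07,0.06,0,0.69],[0.09,0.075,0,0.87],[0.1,0.085,0,1.05],[0.1064,0.09,0,1.23],[0.1064,0.0907,0,1.41]]}}

```text
time: 17.0
tcp_pos: [612.3, -144.7, 233.6]
tool_rot: [[0.979, 0.204, -0.002], [0.204, -0.979, 0.001], [-0.002, -0.001, -1.0]]
contact_force: [-0.5, 0.2, -0.3]
width: 85.5
```

```bash
python3 -c "
from h import *
goal(612.5,-145.5,155,0.045)"
```

```text
tcp [ 612.3 -144.7  233.6] ang 0.205 F [-0.5  0.2 -0.3] w 85.5 q7 -1.27 t 17.0
delta m [0.0002 0.0009 0.0786] spin 0.16
```

>>> {"name": "drive_tool", "arguments": {"increments": [[0,0.0005,0.005,0.12],[0,0.0005,0.03,0.125],[0,0.0005,0.055,0.125],[0,0.0005,0.072,0.125],[0,0.0005,0.0785,0.125],[0,0.0005,0.0785,0.125],[0,0.0005,0.0785,0.125]]}}

```text
time: 17.88
tcp_pos: [613.2, -146.4, 157.6]
tool_rot: [[0.996, 0.085, 0.001], [0.085, -0.996, -0.0], [0.001, 0.0, -1.0]]
contact_force: [-1.2, -0.2, 0.7]
width: 85.5
```

>>> {"name": "drive_tool", "arguments": {"increments": [[0,0,0,0],[0,0,0,0],[0,0,0,0],[0,0,0,0],[0,0,0,0],[0,0,0,0]], "claw": 0, "force": 40}}

```text
time: 18.62
tcp_pos: [612.7, -145.1, 157.1]
tool_rot: [[0.996, 0.085, -0.0], [0.085, -0.996, 0.001], [0.0, -0.001, -1.0]]
contact_force: [-3.0, 4.8, 5.4]
width: 13.4
```

>>> {"name": "drive_tool", "arguments": {"increments": [[0,0,0,-0.06],[0,0,0,-0.12],[0,0,0,-0.18],[0,0,0,-0.24],[0,0,0,-0.3],[0,0,0,-0.34],[0,0,0,-0.34]]}}

```text
time: 19.5
tcp_pos: [613.6, -144.7, 157.1]
tool_rot: [[0.91, 0.414, 0.002], [0.414, -0.91, 0.002], [0.002, -0.001, -1.0]]
contact_force: [0.3, 5.9, 3.6]
width: 13.2
```

```bash
python3 -c "
from h import *
goal(612.5,-145.5,155,0.045); print(r.sense()['torque'])"
```

```text
tcp [ 613.6 -144.7  157.1] ang 0.426 F [0.3 5.9 3.6] w 13.2 q7 -1.11 t 19.5
delta m [-0.0013  0.0003  0.0021] spin 0.381
[ 1.36278496 -0.11644422  0.00215599]
```

>>> {"name": "drive_tool", "arguments": {"increments": [[0,0,0,-0.1],[0,0,0,-0.22],[0,0,0,-0.34],[0,0,0,-0.46],[0,0,0,-0.58],[0,0,0,-0.68],[0,0,0,-0.74],[0,0,0,-0.74]]}}

```text
time: 20.5
tcp_pos: [613.3, -145.2, 157.1]
tool_rot: [[0.394, 0.919, 0.001], [0.919, -0.394, 0.001], [0.002, 0.001, -1.0]]
contact_force: [-0.1, 5.3, 3.4]
width: 13.0
```

```bash
python3 -c "
from h import *
goal(612.5,-145.5,155,0.045); print(r.sense()['torque'])"
```

```text
tcp [ 613.3 -145.2  157.1] ang 1.166 F [-0.1  5.3  3.4] w 13.0 q7 -0.49 t 20.5
delta m [-0.0006 -0.0006  0.0021] spin 1.121
[1.21349286 0.0779853  0.16831251]
```

>>> {"name": "drive_tool", "arguments": {"increments": [[0,0,-0.002,0],[0,0,-0.005,0],[0,0,-0.01,0],[0,0,-0.015,0],[0,0,-0.015,0]], "force": 60}}

```text
time: 21.12
tcp_pos: [613.4, -146.5, 172.7]
tool_rot: [[0.395, 0.919, 0.002], [0.919, -0.395, -0.001], [0.0, 0.002, -1.0]]
contact_force: [1.2, 3.0, 0.9]
width: 13.2
```

>>> {"name": "drive_tool", "arguments": {"increments": [[0,0,-0.01,0],[0,0,-0.025,0],[0,0,-0.04,0],[0,0,-0.055,0],[0,0,-0.06,0],[0,0,-0.06,0],[0,0,-0.06,0],[0,0,-0.06,0]]}}

```text
time: 22.12
tcp_pos: [612.4, -146.2, 231.2]
tool_rot: [[0.395, 0.919, -0.001], [0.919, -0.395, 0.0], [-0.0, -0.001, -1.0]]
contact_force: [0.1, 1.1, -1.2]
width: 13.2
```

```bash
python3 -c "
from h import *
goal(612.5,-145.5,155,0.045)
a=grab('scene');b=grab('top')
x,y=proj(a,(600,-145,150)).astype(int)
def c(f,x,y,h,s): return cv2.resize(f['color'][max(0,y-h):y+h,x-h:x+h,::-1],(s,s),interpolation=cv2.INTER_CUBIC)
cv2.imwrite('pics/m7.png',np.hstack([c(a,x,y,60,400),c(a,257,251,8,200).repeat(2,0)]))
"
```

```text
tcp [ 612.4 -146.2  231.2] ang 1.165 F [ 0.1  1.1 -1.2] w 13.2 q7 -0.46 t 22.1
delta m [ 0.0007 -0.0001  0.0762] spin 1.12
```

View pics/m7.png

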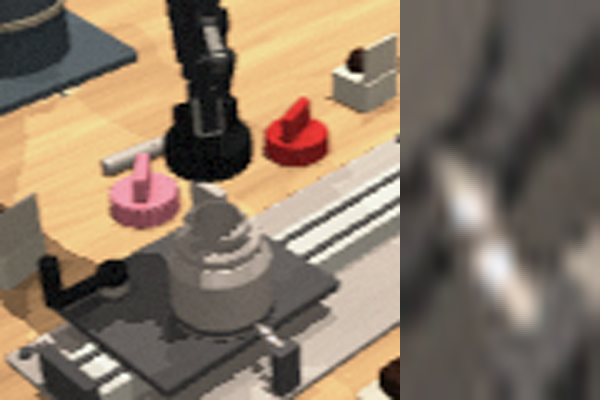

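```bash
python3 -c "
from station import job
print(job.hand_in())"
```

```text
the job is handed in; nothing more can be done
None
```

The job is done and handed in, at about 22 s of the 72 s allowed; the hand-in gives no verdict.

- **Carriage:** I gripped the lever's knob and swung it open by about 1.5 rad. I then slid the carriage about 177 mm by its fin to the mark and swung the lever back to lock it. While the lever was closing, the carriage slipped back about 1–1.5 mm.
- **Cap:** it unscrewed counterclockwise, seen from above. I turned it about 1.08 rad without meeting a stop and lifted it about 74 mm. Its lower edge is now about 55 mm above the mouth.

**Last checks:**
- The scene image shows the two pointers tip to tip, the lever along the rail and the bare neck below the cap, clear of it. I judged the final alignment by eye; the tolerance is 8 mm.
- The cap is steady in the fingers: the opening reads 13.2 mm on a 14 mm bar, and the outside force is about 1.6 N.
- I never knowingly touched the bystanders, and the ones in the last view look undisturbed. I did not measure their positions again.
- No check failed. The top and wrist views differed by about 7 mm on the cap's sideways position, so I gripped between the two, and the bar centred in the jaws.

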